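# Park the selector and tip the tester case shut

## Task

Put the portable tester away: with its lid still open, turn the yellow selector clockwise until its red pointer stands on the red storage mark and let go of it. Then tip the leaning lid over past upright, far enough that its own weight takes over, and let it drop shut by itself: do not ride it down, press it shut or fling it. Leave the tape dispenser, spool and bottle where they are.

Things in the scene. Friction and masses are not known exactly. Their poses are not given: they have to be found in the camera images.
- case: Aluminium hard case, 240 mm (its x) by 170 mm (its y), rim 80 mm above the table, fixed. Origin: centre of its underside; z up. The black panel inside lies 60 mm above the table (20 mm below the rim; walls 6 mm). The lid is hinged along the rim of the +y side. Selector axis at x -50, y -12 mm; a round meter 80 mm across, 11 mm high, at x +60, y +5 mm.
- lid (a joint): Lid angle (rad): 0 shut, 1.57 upright, 2.15 fully open, leaning on its stop beyond the case's +y side (start). A spring stay pulls it open: let go at upright it falls back open; only from somewhere between 0.92 and 1.22, depending on its unknown weight, does it fall shut by itself, damped, in 1 to 4 s. Under 10 N at the free edge moves it.
- lid_hinge (a point): Middle of the hinge line, on the case's +y rim, 80 mm above the table; axes as the case's; the hinge line runs along the case's x.
- lid_edge (a point): Middle of the lid's free edge at its outer face. The lid is a shallow aluminium shell, 240 mm along the hinge, 170 mm from hinge line to free edge, 25 mm deep, flat outer face, 0.55 to 1.1 kg. This point: 170 mm across the lid, 25 mm out. Its axes: x along the hinge, y from free edge to hinge, z out of the outer face (up when shut).
- selector (a joint): Angle of the selector (rad), growing clockwise seen from above; 2.8 has the pointer on the red storage mark, stops at 0 and 3.3; starts between 0.1 and 1.0. Light friction (0.05 N m); it stays where it is left.
- selector_grip (a point): On the selector's vertical axis, 86 mm above the table. The selector is a yellow upright bar, 56 mm long, 14 mm wide, its top 96 mm above the table, standing on a white disc 62 mm across whose top is 68 mm above the table. Its x axis runs along the bar towards the pointer end.
- selector_pointer (a point): Top of the pointer end of the bar (red stripe), 28 mm from the axis.
- red_mark (a point): Red storage mark on the panel, 44 mm from the selector's axis towards the case's -y side (away from the hinge). The other marks are white.
- dispenser: Loose blue tape dispenser, 120 by 50 mm, 85 mm high; origin under its centre.
- spool: Loose red spool, 68 mm across, 60 mm high; origin under its centre.
- bottle: Loose white bottle, 60 mm across, 140 mm high; origin under its centre.

How it is judged:
By the outcome, as a careful person would: the job done as asked, in the order asked, and still so for the second after the job is handed in, with the robot touching nothing.
It also fails if it takes over 72 s, if anything falls off the work surface, if the arm or the gripper's body presses on something with over 40 N, if the wrist force passes 120 N, or if a joint passes its speed limit or range.

## Robot

A 6-joint arm with a two-finger parallel gripper is mounted at the origin on the work surface. World frame = base frame: x ahead of the robot, y to its left, z up, the work surface at z = 0. Lengths are in m, angles in rad, forces in N, time in s.
With the tool pointing down it reaches from about 0.325 to 0.75 m from the base axis. Payload 7.6 kg.
Tool frame: the origin (TCP) lies midway between the tips of the shut fingers; the grasp point (between the pads) lies robot.tcp_to_grasp behind it (robot.tcp_to_grasp is the distance from the TCP to the grasp point, in m); z points along the fingers, y is the line along which they close (so a half turn about z gives the same grasp; the last joint's range is limited). The gripper opens to 85 mm and grips with 20 to 120 N. Pads are 22 mm wide; open, the fingers measure 114 mm over their backs; the gripper's body (76 mm by 85 mm) begins 54 mm behind the grasp point. The pads swing forward as they close: fully open they stand 13 mm farther back than shut.
Start: joints at [-1.304, 0.052, 1.401, -0, 1.689, -0.07], TCP at [0.174, -0.496, 0.204] pointing down, gripper open.
Joint ranges: [-2.9, 2.9], [-0.91, 2.17], [0.12, 2.37], [-1.06, 4.2], [0.26, 2.73], [-2.93, 2.93]. Speed limits (rad/s): [2.57, 2.57, 3.01, 3.14, 3.14, 3.14].

## Interface

Orientations are given as a unit quaternion [w, x, y, z].
In Python, from rig import sense, vision, robot gives the robot as it stands.
- The arm moves only by the tool arm_command, never from a script. Its argument "increments" is a list of rows, each an object with "slide": the shift along the world's x, y, z in mm, a list of three; "yaw": the turn about the world's z in degrees; "fingers": the gripper command: -1 is shut, 1 is fully open, values between are in proportion. In form: [{"slide": [dx, dy, dz], "yaw": yaw, "fingers": fingers}, ...]. A call has 1 to 12 rows; each row shifts and turns the commanded pose from where the row before left it; what a row does not reach is not made up. A row lasts 1/10 s, in which the tool goes at most 50 mm and 8.59 degrees, less where a joint would pass 70% of its speed; a pose out of reach is approached as far as the arm can. A call is refused whole if a number of a shift passes 50 or a number of a turn 8.59, either way. A call with a gripper value outside its range is refused whole. The fingers move at their own pace and stop on an object; "newtons" is the grip in N (left out, the last holds). Time passes only in rows, so rows that do not move let the fingers close. It gives the time, the measured TCP pose, the force, the opening and the grip force at its end, in the units of the state.
- sense(): the state, without advancing time (a new reading comes with each control period).
- vision.read_camera(name): name is "side" or "top"; returns the picture (400x640x3 uint8, red, green, blue); there is no depth.
- vision.camera_info(name): a dict with "mtx" (3x3 intrinsics, pixels), "view" (4x4, takes a point from world to camera coordinates). Camera axes: x right, y down, z forward; pixel columns grow to the right and rows downward; lengths in m; the calibration is good to about 2 mm. A picture is of the moment at which its call begins. camera_info takes no time and is no camera call.
- robot.sign_off(): hands the job in; it is judged then, once.
The state is a dict: "t": time; "joints": joint angles; "joint_velocities": joint speeds; "joint_efforts": joint torques, N m; "position": TCP position; "eef_rot": TCP orientation; "force": force on the tool from outside, world axes, zero at the start; "moment": the same for the moment, N m; "gripper_width": opening from 0.0 (shut) to 1.0 (fully open); "gripper_force": force on a finger pad.
Only numpy, scipy, OpenCV 4.12 (cv2) and the standard library are available. Lean on these libraries where they do the work, as an engineer would, in place of code of your own. Each camera call takes 0.05 s, during which the arm holds its last target. There are 200 camera calls.

## Working session

There is one attempt and no reset: what is moved stays moved. The work goes in short steps, Python scripts to look and compute and a tool call to move; the robot and the scene stay as the last step left them, time stands still between calls to the robot, and variables do not carry over. Pictures are saved under pics/ and viewed, at most 10 in all, crops included, and the job is handed in when it is done.

Besides the shell and the picture viewer there is one more tool, called after "Call:" in YAML: its name, and indented under it one key for each argument. arm_command: Moves the arm, as the interface text tells. Its arguments: {"type":"object","properties":{"increments":{"type":"array","items":{"type":"object","properties":{"slide":{"type":"array","items":{"type":"number"}},"yaw":{"type":"number"},"fingers":{"type":"number"}}}},"newtons":{"type":"number"}},"required":["increments"]}

```bash
mkdir -p pics; python3 - <<'E'
from rig import sense,vision,robot
import cv2
for n in("top","side"):
    cv2.imwrite(f"pics/{n}0.png",vision.read_camera(n)[:,:,::-1])
    i=vision.camera_info(n);print(n,i["mtx"].tolist(),i["view"].round(4).tolist())
print(robot.tcp_to_grasp,sense())
E
```

```text
top [[489.8633654132507, 0.0, 314.66929372552795], [0.0, 489.8633654132507, 200.06571756401098], [0.0, 0.0, 1.0]] [[0.012, -0.9998, -0.0169, 0.008], [-0.9827, -0.0087, -0.1848, 0.5572], [0.1847, 0.0189, -0.9826, 1.4146], [0.0, 0.0, 0.0, 1.0]]
side [[463.9266572279698, 0.0, 321.46280306401405], [0.0, 463.9266572279698, 192.62571767294145], [0.0, 0.0, 1.0]] [[-0.8176, -0.5752, 0.0248, 0.4353], [-0.2965, 0.3836, -0.8746, 0.2216], [0.4936, -0.7224, -0.4842, 1.1542], [0.0, 0.0, 0.0, 1.0]]
0.0187 {'t': 0.1, 'joints': array([-1.30430204e+00,  5.27943846e-02,  1.40160235e+00, -6.01546655e-06,
        1.68861106e+00, -7.03191700e-02]), 'joint_velocities': array([-0.00058581, -0.00051565, -0.00359853, -0.00248035, -0.00059113,
        0.00110132]), 'joint_efforts': array([ 1.04361341e-03, -3.82583570e+01, -3.60985529e+01, -8.26908240e-05,
        4.72563363e-03, -2.58206956e-05]), 'position': array([ 0.1734332 , -0.49520527,  0.20345642]), 'eef_rot': array([-7.03880155e-04,  9.85852882e-01,  1.67611441e-01, -7.22657221e-05]), 'force': array([-0.48144655,  0.27855867, -0.60131465]), 'moment': array([ 0.05214234, -0.01646354,  0.06918155]), 'gripper_force': 0.0, 'gripper_width': 0.9967512931553778}
```

View pics/top0.png

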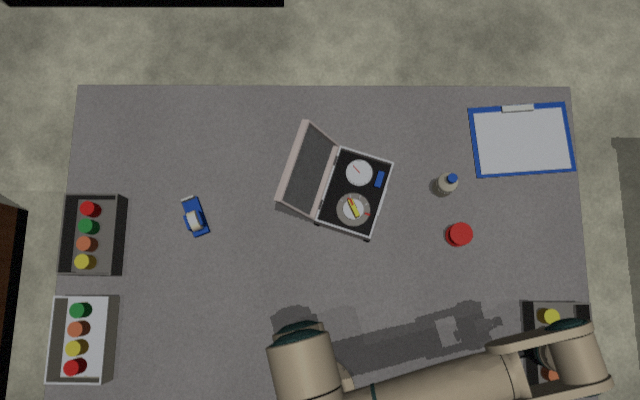

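View pics/side0.png

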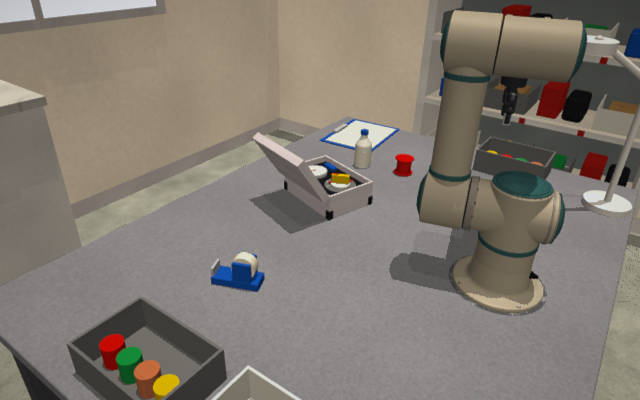

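The top view shows the case at about (355,192) with its lid leaning left (world +y), the selector at (353,208) and the meter at (359,172). The dispenser (195,217), spool (460,234) and bottle (446,184) are all clear of it. Next I'll measure.

```bash
cat > h.py <<'E'
from rig import sense,vision,robot
import cv2,numpy as np
def plane(n,uv,z):
    i=vision.camera_info(n);V=i["view"];R=V[:3,:3];c=-R.T@V[:3,3]
    d=R.T@np.linalg.inv(i["mtx"])@np.array([*uv,1.]);return c+d*(z-c[2])/d[2]
def proj(n,p):
    i=vision.camera_info(n);q=i["mtx"]@(i["view"][:3,:3]@np.array(p)+i["view"][:3,3]);return q[:2]/q[2]
def hsv(n):
    im=vision.read_camera(n);return im,cv2.cvtColor(im,cv2.COLOR_RGB2HSV)
E
python3 - <<'E'
from h import *
im,h=hsv("top");x0,y0=270,115
c=im[y0:y0+130,x0:x0+130]
cv2.imwrite("pics/topc.png",cv2.resize(c[:,:,::-1],(598,598),interpolation=cv2.INTER_CUBIC))
hh=h[y0:y0+130,x0:x0+130]
Y=cv2.inRange(hh,(20,120,100),(35,255,255));ys,xs=np.nonzero(Y)
print("yellow",len(xs),xs.mean()+x0,ys.mean()+y0,cv2.minAreaRect(np.c_[xs+x0,ys+y0].astype(np.float32)))
R=cv2.inRange(hh,(0,120,80),(9,255,255))|cv2.inRange(hh,(172,120,80),(180,255,255))
n,l,s,ce=cv2.connectedComponentsWithStats(R)
for k in range(1,n):print("red",s[k],ce[k]+[x0,y0])
E
```

```text
yellow 68 353.55882352941177 208.19117647058823 ((353.2845153808594, 207.66380310058594), (18.251596450805664, 4.464419841766357), 66.80140686035156)
red [78 83  1  1  1] [348. 198.]
red [80 84  3  6  7] [351.         201.28571429]
red [95 98  5  3  9] [367.22222222 213.88888889]
```

View pics/topc.png

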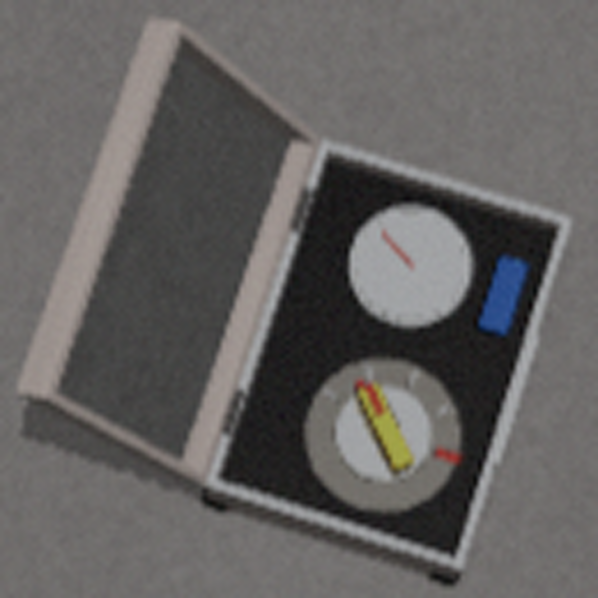

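The crop shows the rim corners at crop pixels (325,145), (570,220), (460,568), (210,490). The pointer's red stripe points up-left from the disc, and the red mark is at (367,214) in the full picture.

```bash
python3 - <<'E'
from h import *
P=[plane("top",np.array(q)/4.6+[270,115],.08) for q in [(325,145),(570,220),(460,568),(210,490)]]
P=np.array(P);print(P.round(4));c=P.mean(0)
ux=(P[0]+P[1]-P[2]-P[3])[:2];th=np.arctan2(ux[1],ux[0]);uy=(P[0]+P[3]-P[1]-P[2])[:2];print("c",c,th,np.arctan2(uy[1],uy[0])-np.pi/2, np.linalg.norm(ux)/2,np.linalg.norm(uy)/2)
y=(plane("top",(353.56,208.19),.096));m=plane("top",(367.2,213.9),.06);r=plane("top",(351,201.3),.096)
# corner
h=plane("top",np.array((408,468))/4.6+[270,115],.096);t=plane("top",np.array((368,385))/4.6+[270,115],.096)
print("yellow",y,"mark",m,"ptr",r,"ends",h,t,"mid",(h+t)/2)
R=np.array([[np.cos(th),-np.sin(th)],[np.sin(th),np.cos(th)]])
s=c[:2]+R@[-.05,-.012];print("axis",s,"mark pred",s+R@[0,-.044],"bar ang",np.arctan2(*(t-h)[[1,0]]),"mark ang",th-np.pi/2)
print("edge bot lid corners",[ (c[:2]+R@[sx*.12,.085+.17*np.sin(2.15-1.57)+.025*np.cos(.58)]).round(3) for sx in(-1,1)])
E
```

```text
[[ 0.7157 -0.0626  0.08  ]
 [ 0.6665 -0.2207  0.08  ]
 [ 0.4404 -0.1479  0.08  ]
 [ 0.4883  0.0097  0.08  ]]
c [ 0.57770147 -0.10537725  0.08      ] -0.3097098663102429 -0.2984538962884351 0.2380398108977036 0.16514476837108133
yellow [ 0.52593677 -0.09969934  0.096     ] mark [ 0.51535718 -0.14213762  0.06      ] ptr [ 0.54612073 -0.09234424  0.096     ] ends [ 0.50109801 -0.11440411  0.096     ] [ 0.55377798 -0.0894599   0.096     ] mid [ 0.52743799 -0.10193201  0.096     ]
axis [ 0.52642298 -0.10156719] mark pred [ 0.51301256 -0.14347376] bar ang 0.4422275844759633 mark ang -1.8805061931051394
edge bot lid corners [array([0.524, 0.121]), array([0.753, 0.048])]
```

Call:
arm_command:
  increments:
    - {"slide": [25,28,0],"yaw": 8.4,"fingers": 0.2}
    - {"slide": [29,32,0],"yaw": 8.4,"fingers": 0.2}
    - {"slide": [29,32,0],"yaw": 8.4,"fingers": 0.2}
    - {"slide": [29,32,0],"yaw": 8.4,"fingers": 0.2}
    - {"slide": [29,32,0],"yaw": 8.4,"fingers": 0.2}
    - {"slide": [29,32,0],"yaw": 8.4,"fingers": 0.2}
    - {"slide": [29,32,0],"yaw": 8.4,"fingers": 0.2}
    - {"slide": [29,32,0],"yaw": 8.4,"fingers": 0.2}
    - {"slide": [29,32,0],"yaw": 8.4,"fingers": 0.2}
    - {"slide": [29,32,0],"yaw": 8.4,"fingers": 0.2}
    - {"slide": [29,32,0],"yaw": 8.4,"fingers": 0.2}
    - {"slide": [29,32,0],"yaw": 8.4,"fingers": 0.2}
  newtons: 40

```text
t: 1.35
position: [0.5184, -0.1139, 0.204]
eef_rot: [-0.0, 0.497, 0.868, -0.0]
force: [1.0, -0.7, 1.0]
gripper_width: 0.6
gripper_force: 0.0
```

Call:
arm_command:
  increments:
    - {"slide": [9,14,-5],"yaw": 8.5,"fingers": 0.2}
    - {"slide": [0,0,-5],"yaw": 8.5,"fingers": 0.2}
    - {"slide": [0,0,-5],"yaw": 8.5,"fingers": 0.2}
    - {"slide": [0,0,-5],"yaw": 8.5,"fingers": 0.2}
    - {"slide": [0,0,-5],"yaw": 8.5,"fingers": 0.2}
    - {"slide": [0,0,-5],"yaw": 8.5,"fingers": 0.2}
    - {"slide": [0,0,-5],"yaw": 8.5,"fingers": 0.2}
    - {"slide": [0,0,-5],"yaw": 8.5,"fingers": 0.2}
    - {"slide": [0,0,-5],"yaw": 8.5,"fingers": 0.2}
    - {"slide": [0,0,-5],"yaw": 8.5,"fingers": 0.2}
    - {"slide": [0,0,0],"yaw": 0,"fingers": 0.2}
    - {"slide": [0,0,0],"yaw": 0,"fingers": 0.2}

```text
t: 2.55
position: [0.5264, -0.1015, 0.1541]
eef_rot: [-0.0, -0.215, 0.977, 0.0]
force: [0.4, -0.0, -0.1]
gripper_width: 0.599
gripper_force: 0.0
```

Call:
arm_command:
  increments:
    - {"slide": [0,0,-15],"yaw": 0,"fingers": 0.2}
    - {"slide": [0,0,-15],"yaw": 0,"fingers": 0.2}
    - {"slide": [0,0,-15],"yaw": 0,"fingers": 0.2}
    - {"slide": [0,0,-12],"yaw": 0,"fingers": 0.2}
    - {"slide": [0,0,-12],"yaw": 0,"fingers": 0.2}
    - {"slide": [0,0,-11],"yaw": 0,"fingers": 0.2}
    - {"slide": [0,0,0],"yaw": 0,"fingers": 0.2}

```text
t: 3.25
position: [0.5255, -0.1013, 0.0721]
eef_rot: [-0.001, -0.217, 0.976, 0.001]
force: [-0.6, -0.2, 0.4]
gripper_width: 0.601
gripper_force: 0.0
```

```bash
python3 - <<'E'
from h import *
im=vision.read_camera("side");u=proj("side",(.5268,-.1015,.09)).astype(int)
c=im[u[1]-50:u[1]+50,u[0]-60:u[0]+60]
cv2.imwrite("pics/s1.png",cv2.resize(c[:,:,::-1],(600,500),interpolation=cv2.INTER_CUBIC));print(u,sense()["force"],sense()["position"])
E
```

```text
[342 175] [-0.0737976  -0.06706885  1.23600434] [ 0.52611197 -0.10142715  0.07337838]
```

View pics/s1.png

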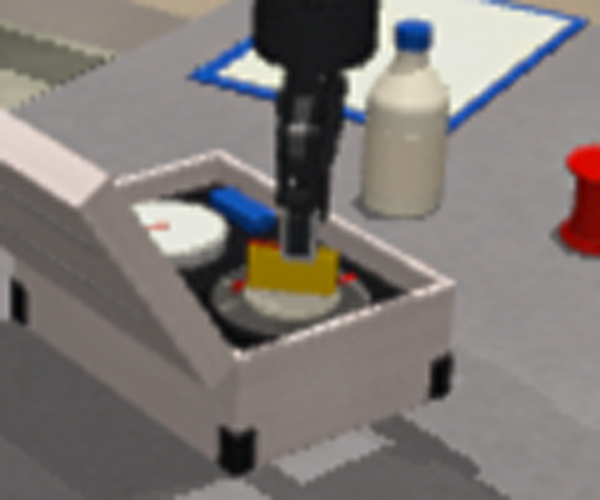

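```bash
python3 - <<'E'
from h import *
p=np.array([.526,-.1014,.0734]);d=np.array([np.cos(2.0),np.sin(2.0),0])
for n,q in [("near",p+d*.0255+[0,0,.006]),("far",p-d*.0255+[0,0,.006]),("bar top mid",np.array([.5268,-.1015,.096]))]:
    print(n,(proj("side",q)-[342-60,175-50])*5)
E
```

```text
near [296.34324784 288.31250742]
far [308.08892081 251.81782519]
bar top mid [302.56012807 245.61633637]
```

The near fingertip at about (298,258) stands in front of the yellow bar, straddling it. Closing now.

Call:
arm_command:
  increments:
    - {"slide": [0,0,0],"yaw": 0,"fingers": -1}
    - {"slide": [0,0,0],"yaw": 0,"fingers": -1}
    - {"slide": [0,0,0],"yaw": 0,"fingers": -1}
    - {"slide": [0,0,0],"yaw": 0,"fingers": -1}
    - {"slide": [0,0,0],"yaw": 0,"fingers": -1}
    - {"slide": [0,0,0],"yaw": 0,"fingers": -1}
  newtons: 30

```text
t: 3.9
position: [0.5266, -0.1015, 0.0743]
eef_rot: [0.0, -0.217, 0.976, 0.0]
force: [-0.1, -0.8, 0.5]
gripper_width: -0.002
gripper_force: 0.0
```

```bash
python3 - <<'E'
from h import *
im=vision.read_camera("side");u=(342,175)
a=im[u[1]-50:u[1]+50,u[0]-50:u[0]+50]
t=vision.read_camera("top");b=t[150:250,300:400]
cv2.imwrite("pics/s2.png",cv2.resize(np.hstack([a,b])[:,:,::-1],(800,400),interpolation=cv2.INTER_CUBIC));print(sense()["force"],sense()["gripper_width"],sense()["joints"])
E
```

```text
[-0.11649086 -1.09684087 -0.33840092] -0.0031343963067881515 [-2.59391638e-01  1.64797135e-01  1.54264827e+00  7.26830005e-05
  1.43420943e+00 -2.26822834e+00]
```

View pics/s2.png

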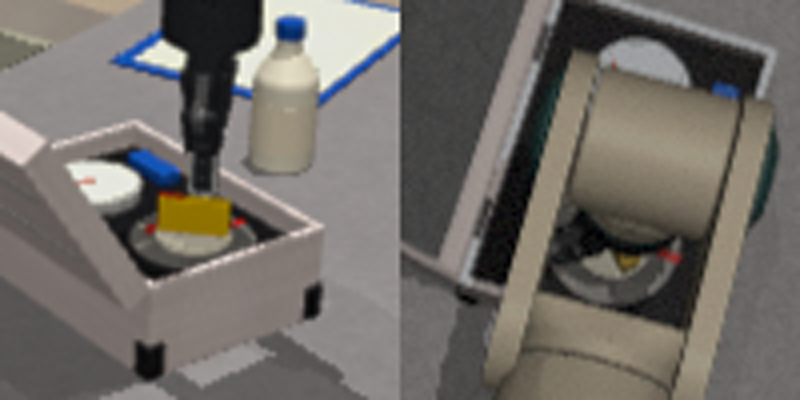

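```bash
python3 - <<'E'
from h import *
for n in("side","top"):
    V=vision.camera_info(n)["view"];print(n,"cam",-V[:3,:3].T@V[:3,3],[ (z,proj(n,(.5266,-.1015,z)).round(1).tolist()) for z in(.0743,.1,.15,.2)])
b=vision.read_camera("top")[180:230,320:380]
a=vision.read_camera("side")[140:200,310:370]
cv2.imwrite("pics/s3.png",np.hstack([cv2.resize(x[:,:,::-1],(400,400),interpolation=cv2.INTER_CUBIC) for x in(a,b)]))
E
```

```text
side cam [-0.14809316  0.99927465  0.74188302] [(0.0743, [342.2, 180.3]), (0.1, [342.6, 173.0]), (0.15, [343.4, 158.3]), (0.2, [344.2, 143.1])]
top cam [ 0.28626748 -0.01385701  1.49313406] [(0.0743, [353.7, 209.2]), (0.1, [354.3, 207.7]), (0.15, [355.4, 204.7]), (0.2, [356.6, 201.4])]
```

View pics/s3.png

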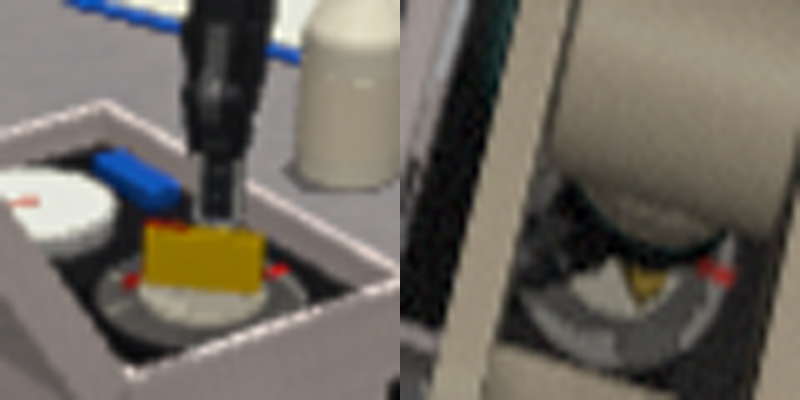

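```bash
python3 - <<'E'
from h import *
for z in(.20,.217,.23,.25):print(z,proj("side",(.1734,-.4952,z)))
s=cv2.imread("pics/side0.png")[60:135,460:560]
cv2.imwrite("pics/s4.png",cv2.resize(s,(800,600),interpolation=cv2.INTER_CUBIC))
E
```

```text
0.2 [501.80595445 132.4404065 ]
0.217 [502.93179969 127.48684209]
0.23 [503.80115479 123.66179905]
0.25 [505.1530978  117.71343549]
```

View pics/s4.png

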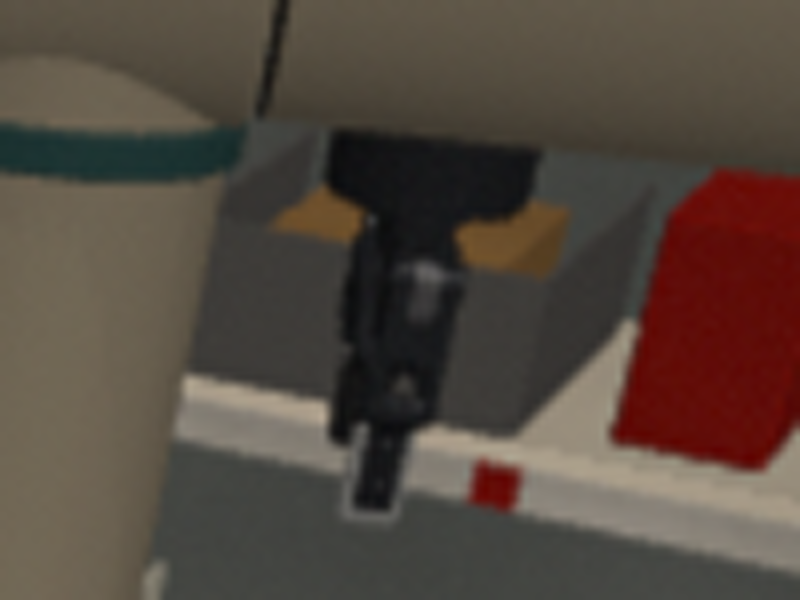

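The closed fingers show their tip at about (343,174), which projects to z ≈ 0.098, right on top of the bar. The tips are therefore about 2.4 cm higher than the reported TCP suggests, and the start picture shows the same offset. I'll reopen and go lower in small steps, watching the force.

Call:
arm_command:
  increments:
    - {"slide": [0,0,3],"yaw": 0,"fingers": 0.2}
    - {"slide": [0,0,0],"yaw": 0,"fingers": 0.2}
    - {"slide": [0,0,0],"yaw": 0,"fingers": 0.2}
    - {"slide": [0,0,-3],"yaw": 0,"fingers": 0.2}
    - {"slide": [0,0,-4],"yaw": 0,"fingers": 0.2}
    - {"slide": [0,0,-4],"yaw": 0,"fingers": 0.2}
    - {"slide": [0,0,-4],"yaw": 0,"fingers": 0.2}
    - {"slide": [0,0,0],"yaw": 0,"fingers": 0.2}

```text
t: 4.9
position: [0.526, -0.1014, 0.0612]
eef_rot: [-0.001, -0.217, 0.976, 0.0]
force: [-0.2, 0.2, 0.1]
gripper_width: 0.601
gripper_force: 0.0
```

Call:
arm_command:
  increments:
    - {"slide": [0,0,0],"yaw": 0,"fingers": -0.2}
    - {"slide": [0,0,0],"yaw": 0,"fingers": -0.5}
    - {"slide": [0,0,0],"yaw": 0,"fingers": -1}
    - {"slide": [0,0,0],"yaw": 0,"fingers": -1}
    - {"slide": [0,0,0],"yaw": 0,"fingers": -1}
    - {"slide": [0,0,0],"yaw": 0,"fingers": -1}
  newtons: 30

```text
t: 5.5
position: [0.5261, -0.1004, 0.0627]
eef_rot: [-0.0, -0.218, 0.976, 0.001]
force: [-4.5, 4.5, 4.1]
gripper_width: 0.147
gripper_force: 32.0
```

Gripped (12.5 mm, 32 N). Turning clockwise.

Call:
arm_command:
  increments:
    - {"slide": [0,0,0],"yaw": -4,"fingers": -1}
    - {"slide": [0,0,0],"yaw": -7,"fingers": -1}
    - {"slide": [0,0,0],"yaw": -7,"fingers": -1}
    - {"slide": [0,0,0],"yaw": -7,"fingers": -1}
    - {"slide": [0,0,0],"yaw": -7,"fingers": -1}
    - {"slide": [0,0,0],"yaw": -7,"fingers": -1}
    - {"slide": [0,0,0],"yaw": -7,"fingers": -1}
    - {"slide": [0,0,0],"yaw": -7,"fingers": -1}
    - {"slide": [0,0,0],"yaw": -7,"fingers": -1}
    - {"slide": [0,0,0],"yaw": -5,"fingers": -1}
    - {"slide": [0,0,0],"yaw": 0,"fingers": -1}

```text
t: 6.6
position: [0.5267, -0.0948, 0.0627]
eef_rot: [-0.002, 0.34, 0.94, 0.006]
force: [-2.9, 26.7, 6.2]
gripper_width: 0.146
gripper_force: 32.2
```

Call:
arm_command:
  increments:
    - {"slide": [0,0,0],"yaw": -4,"fingers": -1}
    - {"slide": [0,0,0],"yaw": -7,"fingers": -1}
    - {"slide": [0,0,0],"yaw": -7,"fingers": -1}
    - {"slide": [0,0,0],"yaw": -7,"fingers": -1}
    - {"slide": [0,0,0],"yaw": -7,"fingers": -1}
    - {"slide": [0,0,0],"yaw": -7,"fingers": -1}
    - {"slide": [0,0,0],"yaw": -7,"fingers": -1}
    - {"slide": [0,0,0],"yaw": -7,"fingers": -1}
    - {"slide": [0,0,0],"yaw": -7,"fingers": -1}
    - {"slide": [0,0,0],"yaw": -7,"fingers": -1}
    - {"slide": [0,0,0],"yaw": 0,"fingers": -1}
    - {"slide": [0,0,0],"yaw": 0,"fingers": -1}

```text
t: 7.8
position: [0.5322, -0.0931, 0.0629]
eef_rot: [-0.001, 0.802, 0.598, 0.01]
force: [28.3, 33.2, -10.2]
gripper_width: 0.153
gripper_force: 30.3
```

Call:
arm_command:
  increments:
    - {"slide": [3,4,0],"yaw": -1,"fingers": -1}
    - {"slide": [3,4,0],"yaw": 0,"fingers": -1}
    - {"slide": [2,2,0],"yaw": 0,"fingers": -1}
    - {"slide": [0,0,0],"yaw": 0,"fingers": -1}
    - {"slide": [0,0,0],"yaw": 0,"fingers": -1}

```text
t: 8.3
position: [0.533, -0.0925, 0.0626]
eef_rot: [-0.001, 0.809, 0.588, -0.002]
force: [-8.4, -1.8, 6.1]
gripper_width: 0.15
gripper_force: 32.3
```

Call:
arm_command:
  increments:
    - {"slide": [-1,0,0],"yaw": 0,"fingers": -0.6}
    - {"slide": [0,0,0],"yaw": 0,"fingers": -0.2}
    - {"slide": [0,0,0],"yaw": 0,"fingers": 0.2}
    - {"slide": [0,0,0],"yaw": 0,"fingers": 0.2}
    - {"slide": [0,0,15],"yaw": 0,"fingers": 0.2}
    - {"slide": [0,0,30],"yaw": 0,"fingers": 0.2}
    - {"slide": [0,0,40],"yaw": 0,"fingers": 0.2}
    - {"slide": [0,0,40],"yaw": 0,"fingers": 0.2}
    - {"slide": [0,0,40],"yaw": 0,"fingers": 0.2}
    - {"slide": [0,0,40],"yaw": 0,"fingers": 0.2}
    - {"slide": [0,0,30],"yaw": 0,"fingers": 0.2}
    - {"slide": [0,0,0],"yaw": 0,"fingers": 0.2}

```text
t: 9.5
position: [0.5346, -0.0917, 0.3041]
eef_rot: [0.004, 0.808, 0.589, 0.003]
force: [0.0, -0.1, -0.3]
gripper_width: 0.596
gripper_force: 0.0
```

Call:
arm_command:
  increments:
    - {"slide": [10,30,0],"yaw": 0,"fingers": -1}
    - {"slide": [15,40,0],"yaw": 0,"fingers": -1}
    - {"slide": [15,40,0],"yaw": 0,"fingers": -1}
    - {"slide": [15,40,0],"yaw": 0,"fingers": -1}
    - {"slide": [15,40,0],"yaw": 0,"fingers": -1}
    - {"slide": [10,20,0],"yaw": 0,"fingers": -1}
    - {"slide": [10,20,0],"yaw": 0,"fingers": -1}
    - {"slide": [10,10,0],"yaw": 0,"fingers": -1}
    - {"slide": [0,0,0],"yaw": 0,"fingers": -1}

```text
t: 10.4
position: [0.6337, 0.1498, 0.296]
eef_rot: [-0.0, 0.808, 0.589, -0.001]
force: [-0.8, -0.2, -0.9]
gripper_width: -0.001
gripper_force: 0.0
```

```bash
python3 - <<'E'
from h import *
im,h=hsv("top");side=vision.read_camera("side")
x0,y0=330,185;c=h[y0:235,x0:385]
for n,lo,hi in(("Y",(20,110,80),(35,255,255)),("R",(0,110,70),(9,255,255))):
    k,l,s,ce=cv2.connectedComponentsWithStats(cv2.inRange(c,lo,hi))
    for j in range(1,k):print(n,s[j][4],ce[j]+[x0,y0])
print(sense()["position"])
cv2.imwrite("pics/s5.png",np.hstack([cv2.resize(im[185:235,330:380,::-1],(380,380),interpolation=cv2.INTER_CUBIC),cv2.resize(side[60:230,210:380,::-1],(420,380),interpolation=cv2.INTER_CUBIC)]))
E
```

```text
Y 75 [352.28       207.14666667]
R 22 [364.18181818 212.        ]
[0.63325374 0.14821869 0.29686804]
```

View pics/s5.png

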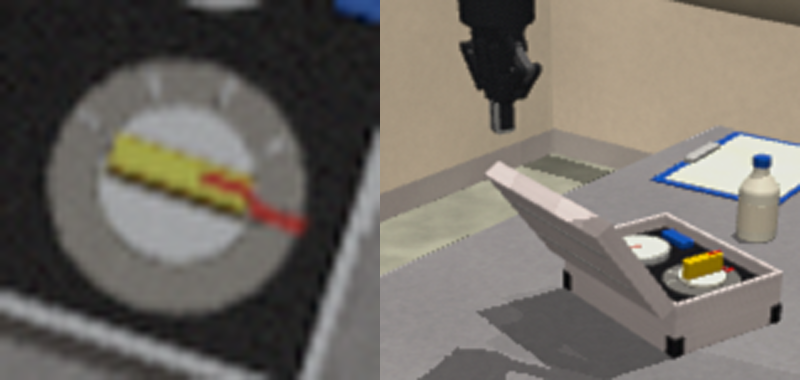

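The pointer stripe runs onto the red mark (left panel, around (255,195) to (300,225)). Checking the angle numerically, and where the closed fingertips show at (503,130) in the side panel.

```bash
python3 - <<'E'
from h import *
f=lambda q,z:plane("top",np.array(q)/7.6+[330,185],z)[:2]
A=lambda d:np.arctan2(d[1],d[0])
l,r=f((116,152),.096),f((249,188),.096);m=f((302,226),.06)
print("bar",l,r,(l+r)/2,A(r-l)); print("edges",A(f((250,172),.096)-f((122,133),.096)),A(f((246,212),.096)-f((107,172),.096)))
ds=f((178,187),.068);print("disc",ds,"mark ang from disc",A(m-ds),"from bar mid",A(m-(l+r)/2))
# fingertip: side pixel
u=np.array([503-380,132])/np.array([420/170,380/170])+[210,60];print("tip px",u,[(z,proj("side",(.6333,.1485,z)).round(1)) for z in(.297,.31,.32,.33)])
print(proj("side",(.6333+.008,.1485,.297)),proj("side",(.6333,.1485+.01,.297)))
R=np.array([[np.cos(.305),np.sin(.305)],[-np.sin(.305),np.cos(.305)]])
for sx in(-.12,0,.12):print(proj("side",[*((.5777,-.1054)+R@[sx,.085+.114]),.2086]))
E
```

```text
bar [ 0.53508246 -0.07574355] [ 0.52164928 -0.1262229 ] [ 0.52836587 -0.10098323] -1.8308812276806616
edges -1.8632637839744228 -1.8466278695146088
disc [ 0.52650684 -0.10099982] mark ang from disc -1.8433175347951067 from bar mid -1.8783354496087585
tip px [259.78571429 119.05263158] [(0.297, array([260.2, 128.2])), (0.31, array([260. , 123.5])), (0.32, array([259.9, 119.8])), (0.33, array([259.7, 116.1]))]
[257.92244249 127.46447186] [257.63761016 129.24517855]
[300.0975184  166.22190223]
[275.58431265 150.93560309]
[253.98324271 137.4652957 ]
```

The pointer is within about 1.5° of the mark. The true tip is 25 mm above the reported z, and the lateral position agrees. Going down behind the lid.

Call:
arm_command:
  increments:
    - {"slide": [0,0,-20],"yaw": 0,"fingers": -1}
    - {"slide": [0,0,-30],"yaw": 0,"fingers": -1}
    - {"slide": [0,0,-30],"yaw": 0,"fingers": -1}
    - {"slide": [0,0,-30],"yaw": 0,"fingers": -1}
    - {"slide": [0,0,-20],"yaw": 0,"fingers": -1}
    - {"slide": [-3,-9,0],"yaw": 0,"fingers": -1}
    - {"slide": [-3,-9,0],"yaw": 0,"fingers": -1}
    - {"slide": [-3,-9,0],"yaw": 0,"fingers": -1}
    - {"slide": [-2,-6,0],"yaw": 0,"fingers": -1}
    - {"slide": [-2,-6,0],"yaw": 0,"fingers": -1}
    - {"slide": [-2,-6,0],"yaw": 0,"fingers": -1}
    - {"slide": [-2,-6,0],"yaw": 0,"fingers": -1}

```text
t: 11.7
position: [0.6181, 0.1, 0.1708]
eef_rot: [0.0, 0.808, 0.59, 0.005]
force: [4.1, 10.1, 9.4]
gripper_width: 0.0
gripper_force: 5.4
```

Call:
arm_command:
  increments:
    - {"slide": [-2,-6,3],"yaw": 0,"fingers": -1}
    - {"slide": [-2,-6,3],"yaw": 0,"fingers": -1}
    - {"slide": [-2,-6,3],"yaw": 0,"fingers": -1}
    - {"slide": [-2,-6,3],"yaw": 0,"fingers": -1}
    - {"slide": [-2,-6,2],"yaw": 0,"fingers": -1}
    - {"slide": [-2,-6,2],"yaw": 0,"fingers": -1}
    - {"slide": [-2,-6,2],"yaw": 0,"fingers": -1}
    - {"slide": [-2,-6,2],"yaw": 0,"fingers": -1}
    - {"slide": [-2,-6,1],"yaw": 0,"fingers": -1}
    - {"slide": [-2,-6,1],"yaw": 0,"fingers": -1}
    - {"slide": [-2,-6,0],"yaw": 0,"fingers": -1}
    - {"slide": [-2,-6,0],"yaw": 0,"fingers": -1}

```text
t: 12.9
position: [0.5922, 0.0248, 0.1889]
eef_rot: [-0.0, 0.809, 0.588, -0.0]
force: [1.2, 1.4, 0.5]
gripper_width: 0.002
gripper_force: 0.9
```

Call:
arm_command:
  increments:
    - {"slide": [-2,-5,0],"yaw": 0,"fingers": -1}
    - {"slide": [-2,-5,0],"yaw": 0,"fingers": -1}
    - {"slide": [-2,-5,0],"yaw": 0,"fingers": -1}
    - {"slide": [-2,-5,0],"yaw": 0,"fingers": -1}
    - {"slide": [-1,-5,0],"yaw": 0,"fingers": -1}
    - {"slide": [-1,-5,0],"yaw": 0,"fingers": -1}
    - {"slide": [-1,-5,0],"yaw": 0,"fingers": -1}
    - {"slide": [-1,-4,0],"yaw": 0,"fingers": -1}
    - {"slide": [-1,-3,0],"yaw": 0,"fingers": -1}
    - {"slide": [0,0,0],"yaw": 0,"fingers": -1}
    - {"slide": [0,0,0],"yaw": 0,"fingers": -1}

```text
t: 14.0
position: [0.5796, -0.0166, 0.1892]
eef_rot: [0.0, 0.809, 0.588, 0.0]
force: [0.6, 0.2, -0.6]
gripper_width: 0.0
gripper_force: 0.3
```

Call:
arm_command:
  increments:
    - {"slide": [-1,-3,0],"yaw": 0,"fingers": -1}
    - {"slide": [-1,-3,0],"yaw": 0,"fingers": -1}
    - {"slide": [-1,-3,0],"yaw": 0,"fingers": -1}
    - {"slide": [-1,-3,0],"yaw": 0,"fingers": -1}
    - {"slide": [-1,-3,0],"yaw": 0,"fingers": -1}
    - {"slide": [-1,-3,0],"yaw": 0,"fingers": -1}
    - {"slide": [0,0,0],"yaw": 0,"fingers": -1}
    - {"slide": [0,0,0],"yaw": 0,"fingers": -1}

```text
t: 14.8
position: [0.5735, -0.0346, 0.1893]
eef_rot: [0.0, 0.809, 0.588, 0.0]
force: [-0.2, 0.3, -1.0]
gripper_width: 0.0
gripper_force: 0.1
```

```bash
cat > d.py <<'E'
from h import *
F=[vision.read_camera("side").astype(int) for _ in range(5)]
d=abs(F[-1]-F[0]).max(2);d0=abs(F[1]-F[0]).max(2)
print((d>40).sum(),(d0>40).sum(),sense()["force"],sense()["position"])
if (d>40).sum(): ys,xs=np.nonzero(d>40);print(xs.min(),xs.max(),ys.min(),ys.max())
E
python3 d.py
```

```text
0 0 [-0.26812591  0.36133424  0.39889738] [ 0.57355952 -0.03442906  0.18925532]
```

Call:
arm_command:
  increments:
    - {"slide": [-1,-3,0],"yaw": 0,"fingers": -1}
    - {"slide": [-1,-3,0],"yaw": 0,"fingers": -1}
    - {"slide": [-1,-3,0],"yaw": 0,"fingers": -1}
    - {"slide": [0,0,0],"yaw": 0,"fingers": -1}
    - {"slide": [0,0,0],"yaw": 0,"fingers": -1}

```text
t: 15.55
position: [0.5705, -0.0437, 0.1892]
eef_rot: [0.0, 0.809, 0.588, 0.0]
force: [-0.3, 0.7, 1.6]
gripper_width: 0.001
gripper_force: 0.0
```

```bash
python3 d.py
```

```text
2 0 [-0.32891679  0.03981843 -0.46179966] [ 0.57053374 -0.04343294  0.18921555]
308 353 114 145
```

Call:
arm_command:
  increments:
    - {"slide": [0,0,0],"yaw": 0,"fingers": -1}
    - {"slide": [0,0,0],"yaw": 0,"fingers": -1}
    - {"slide": [0,0,0],"yaw": 0,"fingers": -1}

```text
t: 16.1
position: [0.5705, -0.0435, 0.1892]
eef_rot: [0.0, 0.808, 0.589, 0.0]
force: [0.3, 0.2, -0.2]
gripper_width: -0.003
gripper_force: 0.0
```

```bash
python3 d.py
```

```text
51 2 [ 0.28040096  0.11692369 -0.45545415] [ 0.57052004 -0.04349078  0.18921355]
291 354 134 189
```

The lid is now falling on its own, so I'll withdraw up and back.

Call:
arm_command:
  increments:
    - {"slide": [3,9,10],"yaw": 0,"fingers": -1}
    - {"slide": [5,15,20],"yaw": 0,"fingers": -1}
    - {"slide": [5,15,30],"yaw": 0,"fingers": -1}
    - {"slide": [5,15,30],"yaw": 0,"fingers": -1}
    - {"slide": [0,10,20],"yaw": 0,"fingers": -1}
    - {"slide": [0,0,0],"yaw": 0,"fingers": -1}
    - {"slide": [0,0,0],"yaw": 0,"fingers": -1}
    - {"slide": [0,0,0],"yaw": 0,"fingers": -1}
    - {"slide": [0,0,0],"yaw": 0,"fingers": -1}
    - {"slide": [0,0,0],"yaw": 0,"fingers": -1}
    - {"slide": [0,0,0],"yaw": 0,"fingers": -1}
    - {"slide": [0,0,0],"yaw": 0,"fingers": -1}

```text
t: 17.55
position: [0.5885, 0.0203, 0.299]
eef_rot: [-0.0, 0.809, 0.588, -0.0]
force: [0.2, -0.6, -1.5]
gripper_width: 0.003
gripper_force: 0.0
```

Call:
arm_command:
  increments:
    - {"slide": [0,0,0],"yaw": 0,"fingers": -1}
    - {"slide": [0,0,0],"yaw": 0,"fingers": -1}
    - {"slide": [0,0,0],"yaw": 0,"fingers": -1}
    - {"slide": [0,0,0],"yaw": 0,"fingers": -1}
    - {"slide": [0,0,0],"yaw": 0,"fingers": -1}
    - {"slide": [0,0,0],"yaw": 0,"fingers": -1}
    - {"slide": [0,0,0],"yaw": 0,"fingers": -1}
    - {"slide": [0,0,0],"yaw": 0,"fingers": -1}
    - {"slide": [0,0,0],"yaw": 0,"fingers": -1}
    - {"slide": [0,0,0],"yaw": 0,"fingers": -1}
    - {"slide": [0,0,0],"yaw": 0,"fingers": -1}
    - {"slide": [0,0,0],"yaw": 0,"fingers": -1}

```text
t: 18.75
position: [0.5885, 0.0205, 0.2992]
eef_rot: [0.0, 0.808, 0.589, 0.0]
force: [-0.5, -0.3, 0.1]
gripper_width: -0.005
gripper_force: 0.0
```

```bash
python3 d.py; python3 - <<'E'
from h import *
cv2.imwrite("pics/s6.png",vision.read_camera("side")[:,:,::-1])
E
```

```text
0 0 [-0.08922175 -0.40970639 -0.20614045] [0.58851598 0.02049723 0.29922276]
```

View pics/s6.png

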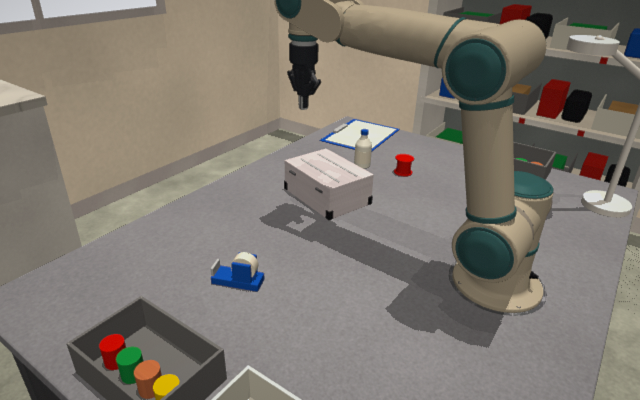

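The lid is shut (case around (328,180)), and the dispenser, spool and bottle are where they started. The gripper is clear at (303,100).

```bash
python3 -c "
from rig import robot;print(robot.sign_off())"
```

```text
the job is handed in; nothing more can be done
None
```

The job is handed in: the selector's pointer is on the red storage mark (within about 1.5° by camera), the lid tipped over and fell shut on its own, and the dispenser, spool and bottle were left alone.

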